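Clamp a vaccine bottle in the bench shaker

TASK

Load the amber bottle into the shaker: lift it across and set it (do not drop it) fully down in the black rubber nest, swing the blue clamp arm over it all the way to its stop, then run the knurled brass thumbscrew down until its rubber foot seats on the bottle's cap. Stop when you feel the resistance come up: nipped snug so that the bottle is held, but not wrung tight, which would crush the cap. Let go and leave the other bottles standing where they are.

Things in the scene. Friction and masses are not known exactly. Their poses are not given: they have to be found in the camera images.
- bottle: The amber glass bottle to clamp: 50 mm diameter body, straight-sided from 4 to 62 mm up, 94 mm tall in all, with a 32 mm wide aluminium cap on top and a paper label with a yellow band; about 0.1 kg. Origin: centre of its underside; z up.
- nest_floor (a point): Centre of the floor of the black rubber nest on the shaker's deck. The nest is an upright cup with its floor at this height, bore 55 mm in diameter flaring to 61 mm at the rim, rim 16 mm above the floor and 71 mm in outer diameter; the deck around it lies 3 mm below the floor. The bottle stands in it loosely. A seated bottle's cap top is 94 mm above this point.
- shaker: The bench shaker, fixed: white housing 190 x 190 x 59 mm, aluminium deck with its top at 70 mm, controls on the face that looks to its own -x. Origin: centre of its underside on the bench; x from the nest towards the pillar of the clamp arm, z up.
- clamp_pivot (a point): On the upright axis of the clamp arm's pillar, at mid-height of the arm, 100 mm from the nest's centre. The pillar is 18 mm in diameter; its cap nut ends 14 mm above this point. A dark stop plate stands beside the arm's closed place.
- clamp_arm (a joint): Angle of the blue clamp arm about the pillar: 0 = against its stop, screw over the nest; grows (up to 1.95) as the arm swings out, anticlockwise seen from above. So it closes clockwise. It stays where it is left; friction about 0.15 N m (3 N at 50 mm from the pillar), and the stop is hard.
- clamp_mid (a point): On the middle of the arm's top face, 45 mm from the pillar's axis towards the screw. The arm is a level bar 18 mm wide and 14 mm thick (its underside 14 mm below this point, 20 mm above a seated bottle's cap), with a 26 mm round boss at the screw, 100 mm from the pillar.
- clamp_screw: The brass thumbscrew through the end of the clamp arm, with a 29 mm wide black rubber foot, which swivels, below the arm; origin at the centre of its head, z up its axis. Clockwise from above drives it down: a quick thread, 10 mm per turn. Where it starts varies: once swung over, the foot is 1.5 to 6 mm clear of the cap, so seating takes 1.5 to 5 rad; turn it in as many grasps as needed. It stays where it is left.
- screw_head (a point): The same point: centre of the screw's knurled head, on its axis: a brass cylinder 25 mm in diameter and 18 mm tall (9 mm above and below this point), dark mark on top, above a 10 mm stem; the arm's top face is 7 to 16 mm below the head. Thread friction is a steady 0.12 N m; once the foot touches, the screw also turns back on the hand with 0.016 N m per 10 N on the cap. 25 to 60 N is properly snug; over 100 N crushes the cap.
- spare_bottle: Bystander: a white bottle of the same size with a blue cap and blue band. Origin: centre of its underside.
- diluent_a: Bystander: a white diluent bottle, 62 mm diameter, 133 mm tall, aluminium cap, 0.3 kg. Origin: centre of its underside.
- diluent_b: Bystander: a second bottle like diluent_a.
- sheet: Fixed blue plastic sheet on which the bottles stand, 270 (x) x 260 (y) x 4 mm. Origin: centre of its underside. The amber and the spare bottle stand on its +x half, side by side along y; the diluent bottles on its -x half, about 150 mm from them.

How it is judged:
By the outcome, as a careful person would: the job done as asked, in the order asked, and still so for the second after the job is handed in, with the robot touching nothing.
It also fails if it takes over 72 s, if anything falls off the work surface, if the arm or the gripper's body presses on something with over 40 N, if the wrist force passes 120 N, or if a joint passes its speed limit or range.

ROBOT

A 6-joint arm with a two-finger parallel gripper is mounted at the origin on the work surface. World frame = base frame: x ahead of the robot, y to its left, z up, the work surface at z = 0. Lengths are in mm, angles in degrees, forces in N, time in s.
With the tool pointing down it reaches from about 325 to 875 mm from the base axis. Payload 4.4 kg.
Tool frame: the origin (TCP) lies midway between the tips of the shut fingers; the grasp point (between the pads) lies 19 mm behind it (r.pinch_z is the distance from the TCP to the grasp point, in mm); z points along the fingers, x is the direction in which the jaws open and shut, and the axes are right-handed (so a half turn about z gives the same grasp; the last joint's range is limited). The gripper opens to 85 mm and grips with 20 to 120 N. Pads are 22 mm wide; open, the fingers measure 114 mm over their backs; the gripper's body (76 mm by 85 mm) begins 54 mm behind the grasp point. The pads swing forward as they close: fully open they stand 13 mm farther back than shut.
Start: joints at [-76.633, 11.837, 88.321, -0, 79.842, -8.623], TCP at [215.295, -533.175, 231.282] pointing down, gripper open.
Joint ranges: [-156.59, 156.59], [-49.26, 127.26], [12.9, 141.05], [-63.56, 243.56], [4.71, 150.69], [-161.64, 161.64]. Speed limits (degrees/s): [159.86, 159.86, 180, 180, 180, 180].

INTERFACE

Orientations are given as [roll, pitch, yaw] about the fixed x, y, z axes, in that order (R = Rz(yaw) Ry(pitch) Rx(roll)).
In Python, from rig import r, viewer gives the robot as it stands.
- The arm moves only by the tool servo_tool, never from a script. Its argument "motion" is text: rows parted by semicolons, each of 7 numbers parted by spaces: the turn, a rotation vector about the world's x, y, z scaled (see below), then the shift along the world's x, y, z scaled (see below), then the opening, from 0 (shut) to 1 (fully open). In form: ax ay az tx ty tz grip; .... A call has 1 to 12 rows; each row shifts and turns the pose as measured when the row begins; what a row does not reach is not made up. The controller multiplies each number of a shift by 8 cm and each number of a turn by 180 degrees. A row lasts 1/10 s, in which the tool goes at most 50 mm and 8.59 degrees, less where a joint would pass 70% of its speed; a pose out of reach is approached as far as the arm can. A call with a number of a shift or a turn outside -1 to 1 is refused whole. A call with a gripper value outside its range is refused whole. The fingers move at their own pace and stop on an object; the grip force is fixed at half the most. Time passes only in rows, so rows that do not move let the fingers close. It gives the time, the measured TCP pose, the force and the opening at its end, in the units of the state.
- r.sense(): the state, without advancing time (a new reading comes with each control period).
- viewer.camera(name): name is "side" or "top"; returns (picture, depth): 384x512x3 uint8, blue, green, red; 384x512 float32, mm along the optical axis (not along the pixel's ray), 0 where there is no reading.
- viewer.camera_info(name): a dict with "camera_matrix" (3x3 intrinsics, pixels), "D" ([k1, k2, p1, p2, k3] as OpenCV has them; the pictures are not rectified), "eye" and "attitude" of the camera in the world. Camera axes: x right, y up, looking along -z (the intrinsics and any distortion apply to the point x, -y, -z); pixel columns grow to the right and rows downward; lengths in mm; the calibration is good to about 2 mm. A picture is of the moment at which its call begins. camera_info takes no time and is no camera call.
- r.job_done(): hands the job in, once; it reports no verdict.
The state is a dict: "t": time; "qpos": joint angles; "joint_velocities": joint speeds; "tau": joint torques, N m; "eef_pos": TCP position; "ee_rot": TCP orientation; "force": force on the tool from outside, world axes, zero at the start; "ft_torque": the same for the moment, N m; "gripper_width": opening from 0.0 (shut) to 1.0 (fully open).
Only numpy, scipy, OpenCV 4.12 (cv2) and the standard library are available. Lean on these libraries where they do the work, as an engineer would, in place of code of your own. Each camera call takes 0.05 s, during which the arm holds its last target. There are 200 camera calls.

## Working session

There is one attempt and no reset: what is moved stays moved. The work goes in short steps, Python scripts to look and compute and a tool call to move; the robot and the scene stay as the last step left them, time stands still between calls to the robot, and variables do not carry over. Pictures are saved under pics/ and viewed, about 8 in all and at most 12, crops included, and the job is handed in when it is done.

Besides the shell and the picture viewer there is one more tool, called after "Emit:" by a JSON object that holds its "fn" and its "kwargs". servo_tool: Moves the arm, as the interface text tells. Shifts and turns lie within -1 to 1; 1 stands for 8 cm of shift or 180 degrees of turn. Its arguments: {"type":"object","properties":{"motion":{"type":"string"}},"required":["motion"]}

```bash
mkdir -p pics; ls
cat > h.py <<'E'
import numpy as np, cv2
from scipy.spatial.transform import Rotation as Ro
from rig import r, viewer
def cam(n):
    im,d=viewer.camera(n); i=viewer.camera_info(n); return im,d,i
def att(i):
    a=np.array(i["attitude"],float)
    return a if a.shape==(3,3) else Ro.from_euler('xyz',a,degrees=True).as_matrix()
def rays(i,px):
    p=cv2.undistortPoints(np.array(px,float).reshape(-1,1,2),np.array(i["camera_matrix"],float),np.array(i["D"],float)).reshape(-1,2)
    return np.c_[p[:,0],-p[:,1],-np.ones(len(p))]@att(i).T
def onplane(i,px,z):
    v=rays(i,px); e=np.array(i["eye"],float); return e+v*((z-e[2])/v[:,2])[:,None]
def pts(i,d):
    h,w=d.shape; u,v=np.meshgrid(np.arange(w),np.arange(h))
    return (np.array(i["eye"],float)+rays(i,np.c_[u.ravel(),v.ravel()])*d.ravel()[:,None]).reshape(h,w,3)
E
python3 - <<'E'
from h import *
for n in("top","side"):
    im,d,i=cam(n); print(n,i); cv2.imwrite(f"pics/{n}0.png",im); np.savez(f"{n}0.npz",im=im,d=d); print((d>0).mean())
print(r.sense())
E
```

```text
pics
top {'camera_matrix': array([[477.32241445,   0.        , 249.57444487],
       [  0.        , 477.32241445, 197.42361055],
       [  0.        ,   0.        ,   1.        ]]), 'D': array([-0.20048178,  0.        ,  0.        ,  0.        ,  0.        ]), 'eye': array([ 331.79627699,  -80.72700291, 1122.54236701]), 'attitude': array([ 11.43938191,   0.4898819 , -90.15629508])}
0.9960784912109375
side {'camera_matrix': array([[453.03005728,   0.        , 252.34011326],
       [  0.        , 453.03005728, 193.14358349],
       [  0.        ,   0.        ,   1.        ]]), 'D': array([-0.15204287,  0.        ,  0.        ,  0.        ,  0.        ]), 'eye': array([ 70.09752587, 762.731981  , 656.12750211]), 'attitude': array([  61.97997708,   -0.86424547, -151.2183776 ])}
0.995880126953125
{'t': 0.1, 'qpos': array([-7.66328284e+01,  1.18801095e+01,  8.83964125e+01, -6.19156174e-04,
        7.98418311e+01, -8.62256679e+00]), 'joint_velocities': array([ 0.04575784, -0.02811779, -0.20619467, -0.00769576, -0.10027201,
       -0.11849085]), 'tau': array([-9.09814062e-04, -3.84091258e+01, -2.92547554e+01, -1.74658603e-04,
        4.81596871e-03,  1.06626746e-05]), 'eef_pos': array([ 215.13459228, -532.5030014 ,  230.2361799 ]), 'ee_rot': array([-1.79982858e+02,  1.17106782e-01, -6.80101343e+01]), 'force': array([-0.59320218,  0.18208076,  1.09173406]), 'ft_torque': array([ 0.065809  ,  0.02843289, -0.02341723]), 'gripper_width': 1.0035075353634246}
```

View pics/top0.png

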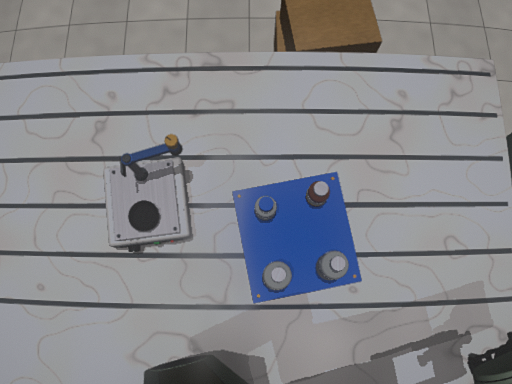

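View pics/side0.png

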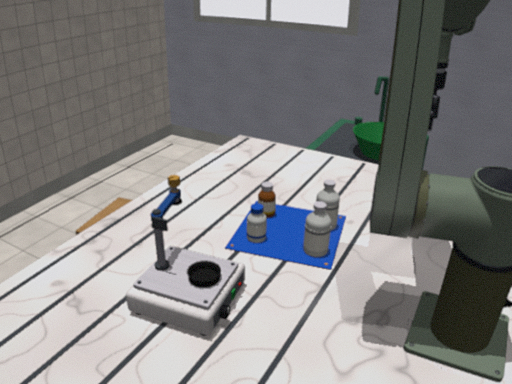

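Run:
```python
from h import *
z=np.load("top0.npz"); im,d=z["im"],z["d"]; i=viewer.camera_info("top"); P=pts(i,d)
hsv=cv2.cvtColor(im,cv2.COLOR_BGR2HSV)
def near(c,rad,zlo,zhi,m=None):
    h,w=d.shape;u,v=np.meshgrid(np.arange(w),np.arange(h))
    s=((u-c[0])**2+(v-c[1])**2<rad**2)&(P[...,2]>zlo)&(P[...,2]<zhi)
    if m is not None: s&=m
    return s
def rep(n,s):
    ys,xs=np.nonzero(s); 
    if len(xs)<4: print(n,"few");return
    (cx,cy),rad=cv2.minEnclosingCircle(np.c_[xs,ys].astype(np.float32))
    q=P[s]; zm=np.median(q[:,2]); print(n,len(xs),"px",np.round([xs.mean(),ys.mean(),cx,cy,rad],1),"z",zm.round(1),"mean@z",onplane(i,[[xs.mean(),ys.mean()]],zm).round(1)[0],"circ",onplane(i,[[cx,cy]],zm).round(1)[0])
rep("ambercap",near((321,187),14,88,110)); rep("sparecap",near((266,205),14,88,110))
rep("dilA",near((279,275),16,128,145)); rep("dilB",near((338,265),16,128,145))
rep("nestdark",near((144,216),25,60,110,hsv[...,2]<45))
br=(hsv[...,0]>8)&(hsv[...,0]<28)&(hsv[...,1]>110)
rep("screw",near((171,141),12,150,260,br))
bl=(hsv[...,0]>100)&(hsv[...,0]<130)&(hsv[...,1]>80)
s=near((150,152),40,150,260,bl); rep("arm",s)
q=P[s];print(np.percentile(q[:,2],[5,50,95]))
rep("pivotnut",near((126,160),8,190,260))
# housing / deck
s=near((147,200),75,60,80); ys,xs=np.nonzero(s); c=cv2.minAreaRect(np.c_[xs,ys].astype(np.float32)); print(c, onplane(i,cv2.boxPoints(c),70).round(1))
big=cv2.resize(im[125:250,95:205],None,fx=6,fy=6,interpolation=cv2.INTER_CUBIC)[:600*2]; big=cv2.resize(big,(528,600)); cv2.imwrite("pics/crop.png",big)
```

```text
ambercap 177 px [320.7 188.3 320.7 188.4   7.6] z 97.5 mean@z [ 559.2 -229.6   97.5] circ [ 558.8 -229.5   97.5]
sparecap 177 px [265.5 203.6 265.5 203.6   7.6] z 97.6 mean@z [ 525.3 -107.4   97.6] circ [ 525.4 -107.3   97.6]
dilA 166 px [278.1 274.3 278.1 273.9   7.4] z 136.8 mean@z [ 370.1 -130.9  136.8] circ [ 371.  -131.   136.8]
dilB 186 px [337.4 263.  337.4 263.1   7.7] z 136.5 mean@z [ 392.  -254.2  136.5] circ [ 391.9 -254.2  136.5]
nestdark 25 px [140.2 207.2 143.3 215.3  14.2] z 88.4 mean@z [519.9 171.5  88.4] circ [501.7 163.7  88.4]
screw 101 px [170.7 140.2 170.5 140.    6. ] z 233.2 mean@z [627.4  81.3 233.2] circ [627.8  81.7 233.2]
arm 336 px [146.7 153.2 145.  155.   24.7] z 200.7 mean@z [611.2 135.8 200.7] circ [607.4 139.1 200.7]
[197.17640059 200.70214248 203.68618703]
pivotnut 143 px [126.3 159.5 126.  160.    7.8] z 201.6 mean@z [598.  177.5 201.6] circ [597.1 178.1 201.6]
((144.65162658691406, 201.6680450439453), (80.21466827392578, 78.13236236572266), 84.80557250976562) [[623.  272.1  70. ]
 [637.8  87.9  70. ]
 [453.1  66.8  70. ]
 [436.4 244.2  70. ]]
```

View pics/crop.png

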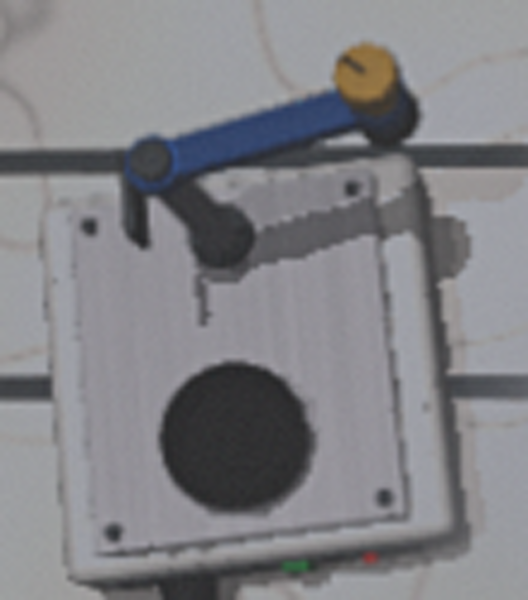

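Run:
```python
from h import *
from scipy.optimize import least_squares
for n,c0 in(("top",None),("side",None)):
    z=np.load(n+"0.npz"); im,d=z["im"],z["d"]; i=viewer.camera_info(n); P=pts(i,d); v=im.max(2)
    near=np.hypot(P[...,0]-501,P[...,1]-164)<48
    m=((near&(v<75)&(P[...,2]>66))*255).astype(np.uint8)
    c=max(cv2.findContours(m,cv2.RETR_EXTERNAL,cv2.CHAIN_APPROX_NONE)[0],key=cv2.contourArea)
    w=onplane(i,c.reshape(-1,2),89)[:,:2]
    f=least_squares(lambda p:np.hypot(w[:,0]-p[0],w[:,1]-p[1])-p[2],[501,164,35],loss="soft_l1"); print(n,"contour",f.x.round(1),f.cost)
    s=near&(P[...,2]>84)&(P[...,2]<94); q=P[s]
    f=least_squares(lambda p:np.hypot(q[:,0]-p[0],q[:,1]-p[1])-33,[501,164],loss="soft_l1"); print("rim3d",s.sum(),f.x.round(1),np.median(q[:,2]))
    b=np.hypot(P[...,0]-501,P[...,1]-164)<18; print("floor z",np.percentile(P[b][:,2],[10,50,90]).round(1))
    hsv=cv2.cvtColor(im,cv2.COLOR_BGR2HSV)
    a=(hsv[...,0]>100)&(hsv[...,0]<130)&(hsv[...,1]>80)&(P[...,2]>180)&(P[...,1]>60)&(P[...,2]<215)
    q=P[a][:,:2].astype(np.float32); print("armline",cv2.fitLine(q,cv2.DIST_HUBER,0,.01,.01).ravel().round(3))
    # other items 
    for nm,(x,y,zz) in dict(amber=(559,-229.5,98),spare=(525,-107,98)).items():
        s=(np.hypot(P[...,0]-x,P[...,1]-y)<20)&(abs(P[...,2]-zz)<4); print(nm,s.sum(),P[s].mean(0).round(1))
    s=(np.hypot(P[...,0]-627.6,P[...,1]-81.5)<20)&(P[...,2]>205); print("screw",s.sum(),P[s].mean(0).round(1),np.percentile(P[s][:,2],[2,50,98]).round(1))
    # stop plate: dark tall things near pivot
    s=(np.hypot(P[...,0]-560,P[...,1]-185)<40)&(P[...,2]>150)&(v<75); print("dark",s.sum(), np.percentile(P[s],[2,25,50,75,98],axis=0).round(0).tolist() if s.sum() else "")
```

```text
top contour [500.8 163.1  33.6] 31.814574671524866
rim3d 242 [500.7 163.5] 87.8813051408357
floor z [70.5 72.7 75. ]
armline [ 3.07000e-01 -9.52000e-01  6.11311e+02  1.34846e+02]
amber 168 [ 559.6 -229.8   97.7]
spare 162 [ 526.1 -107.3   97.7]
screw 156 [626.8  79.9 231.4] [219.3 232.6 236.1]
dark 112 [[570.0, 169.0, 154.0], [582.0, 174.0, 180.0], [592.0, 181.0, 192.0], [594.0, 186.0, 200.0], [598.0, 188.0, 208.0]]
side contour [494.5 174.4  38.4] 173.74531674035651
rim3d 233 [501.4 165.9] 87.19497049244785
floor z [70.6 72.1 73.4]
armline [9.93000e-01 1.17000e-01 4.51885e+02 1.15388e+02]
amber 52 [ 559.8 -228.4   95.9]
spare 70 [ 525.2 -106.2   96.2]
screw 146 [625.7  87.5 225.3] [207.8 227.1 232.8]
dark 211 [[570.0, 175.0, 153.0], [580.0, 185.0, 177.0], [591.0, 189.0, 186.0], [595.0, 191.0, 195.0], [599.0, 193.0, 206.0]]
```

Emit:
{"fn": "servo_tool", "kwargs": {"motion": "0 0 0 0.43 0.38 0 1;0 0 0 0.43 0.38 0 1;0 0 0 0.43 0.38 0 1;0 0 0 0.43 0.38 0 1;0 0 0 0.43 0.38 0 1;0 0 0 0.43 0.38 0 1;0 0 0 0.43 0.38 0 1;0 0 0 0.43 0.38 0 1"}}

```text
t: 0.9
eef_pos: [492.0, -282.1, 225.7]
ee_rot: [179.8, 0.4, -68.8]
force: [1.2, -0.3, 0.0]
gripper_width: 0.995
```

Emit:
{"fn": "servo_tool", "kwargs": {"motion": "0 0 0 0.42 0.33 0 1;0 0 0 0.42 0.33 -0.2 1;0 0 0.004 0 0 -0.4 1;0 0 0 0 0 -0.3 1;0 0 0 0 0 0 1"}}

```text
t: 1.4
eef_pos: [566.0, -219.1, 150.4]
ee_rot: [179.9, 0.5, -67.4]
force: [-0.4, 0.2, -0.5]
gripper_width: 1.0
```

Emit:
{"fn": "servo_tool", "kwargs": {"motion": "0 -0.003 0 -0.08 -0.13 0 1;0 0 0 0 0 0 1"}}

```text
t: 1.6
eef_pos: [558.9, -230.3, 150.6]
ee_rot: [-179.6, 0.3, -67.4]
force: [-0.9, -0.3, 0.3]
gripper_width: 1.001
```

Emit:
{"fn": "servo_tool", "kwargs": {"motion": "0 0 0 0 0 -0.3 1;0 0 0 0 0 -0.3 1;0 0 0 0 0 -0.3 1;0 0 0 0 0 -0.3 1;0 0 0 0 0 -0.2 1;0 0 0 0 0 0 1"}}

```text
t: 2.2
eef_pos: [563.2, -240.8, 48.5]
ee_rot: [-178.8, -0.8, -68.0]
force: [-0.1, 0.2, 0.2]
gripper_width: 0.997
```

Emit:
{"fn": "servo_tool", "kwargs": {"motion": "0 0 0 0 0 0 1"}}

```text
t: 2.3
eef_pos: [563.9, -242.1, 50.1]
ee_rot: [-178.7, -0.9, -68.1]
force: [0.5, 0.5, 1.3]
gripper_width: 1.0
```

Run:
```python
from h import *
s=r.sense(); print({k:np.round(s[k],2) for k in("t","qpos","eef_pos","ee_rot","force","joint_velocities")})
```

```text
{'t': np.float64(2.3), 'qpos': array([-31.58,  26.89,  91.81,   0.59,  59.79,  36.17]), 'eef_pos': array([ 563.85, -242.05,   50.14]), 'ee_rot': array([-178.69,   -0.91,  -68.05]), 'force': array([0.52, 0.47, 1.29]), 'joint_velocities': array([-0.64, -0.2 , -0.06,  0.08,  0.28, -0.09])}
```

```bash
cat >> h.py <<'E'
def corr(x,y,z,yaw):
    s=r.sense(); R=Ro.from_euler('xyz',s["ee_rot"],degrees=True)
    c=(Ro.from_euler('xyz',[180,0,yaw],degrees=True)*R.inv()).as_rotvec(degrees=True)
    print("t",round(s["t"],2),"pos",s["eef_pos"].round(1),"rot",s["ee_rot"].round(1),"F",s["force"].round(1),"g",round(s["gripper_width"],3))
    print("turn",(c/180).round(4),"shift",((np.array([x,y,z])-s["eef_pos"])/80).round(3),"J6",s["qpos"][5].round(1))
E
sleep 0
```

Emit:
{"fn": "servo_tool", "kwargs": {"motion": "0.002 0.009 0 -0.05 0.15 0 1;0 0 0 0 0 0 1"}}

```text
t: 2.5
eef_pos: [561.1, -231.1, 53.6]
ee_rot: [-180.0, -0.1, -68.2]
force: [-0.1, 0.6, -1.3]
gripper_width: 1.001
```

```bash
python3 -c "
from h import *
corr(559.4,-229.5,31,-68)"
```

```text
t 2.5 pos [ 561.1 -231.1   53.6] rot [-1.80e+02 -1.00e-01 -6.82e+01] F [-0.1  0.6 -1.3] g 1.001
turn [0.0006 0.0004 0.0008] shift [-0.021  0.02  -0.283] J6 37.7
```

Emit:
{"fn": "servo_tool", "kwargs": {"motion": "0 0 0 -0.02 0.03 -0.15 1;0 0 0 0 0.01 -0.14 1;0 0 0 0 0 0 1"}}

```text
t: 2.8
eef_pos: [561.2, -227.8, 31.3]
ee_rot: [-179.8, -0.4, -68.1]
force: [-0.2, -0.6, 0.6]
gripper_width: 0.997
```

```bash
python3 -c "
from h import *
corr(559.4,-229.5,31,-68)"
```

```text
t 2.8 pos [ 561.2 -227.8   31.3] rot [-179.8   -0.4  -68.1] F [-0.2 -0.6  0.6] g 0.997
turn [0.0014 0.0017 0.0004] shift [-0.022 -0.022 -0.003] J6 37.9
```

Close here.

Emit:
{"fn": "servo_tool", "kwargs": {"motion": "0.001 0.002 0 -0.02 -0.02 0 0.7;0 0 0 0 0 0 0.45;0 0 0 0 0 0 0.3;0 0 0 0 0 0 0.3;0 0 0 0 0 0 0.3;0 0 0 0 0 0 0.3"}}

```text
t: 3.4
eef_pos: [559.1, -229.4, 30.6]
ee_rot: [179.9, 0.1, -68.1]
force: [-0.1, -0.1, -0.2]
gripper_width: 0.569
```

```bash
python3 -c "
from h import *
corr(559.4,-229.5,31,-68)"
```

```text
t 3.4 pos [ 559.1 -229.4   30.6] rot [ 1.799e+02  1.000e-01 -6.810e+01] F [-0.1 -0.1 -0.2] g 0.569
turn [ 0.     -0.0008  0.0005] shift [ 0.004 -0.002  0.005] J6 37.7
```

Emit:
{"fn": "servo_tool", "kwargs": {"motion": "0 0 0 0 0 0.2 0.3;0 0 0 0 0 0.4 0.3;0 0 0 0 0 0.4 0.3;0 0 0 0 0 0.4 0.3;0 0 0 0 0 0.35 0.3;0 0 0 0 0 0 0.3"}}

```text
t: 4.0
eef_pos: [556.9, -228.4, 179.0]
ee_rot: [179.8, 0.1, -68.1]
force: [0.7, -0.4, 0.7]
gripper_width: 0.571
```

```bash
python3 -c "
from h import *
corr(501,163.8,165,-68)"
```

```text
t 4.0 pos [ 556.9 -228.4  179. ] rot [ 1.798e+02  1.000e-01 -6.810e+01] F [ 0.7 -0.4  0.7] g 0.571
turn [-0.     -0.0013  0.0005] shift [-0.699  4.902 -0.175] J6 37.6
```

Emit:
{"fn": "servo_tool", "kwargs": {"motion": "0 0 0 -0.04 0.25 0 0.3;0 0 0 -0.07 0.5 0 0.3;0 0 0 -0.07 0.5 0 0.3;0 0 0 -0.07 0.5 0 0.3;0 0 0 -0.07 0.5 0 0.3;0 0 0 -0.07 0.5 0 0.3;0 0 0 -0.07 0.5 0 0.3;0 0 0 -0.07 0.5 0 0.3;0 0 0 -0.07 0.5 0 0.3;0 0 0 -0.04 0.35 0 0.3;0 0 0 0 0.1 0 0.3;0 0 0 0 0 0 0.3"}}

```text
t: 5.2
eef_pos: [484.3, 169.1, 166.1]
ee_rot: [178.5, 0.8, -68.0]
force: [0.2, 0.1, -1.3]
gripper_width: 0.566
```

```bash
python3 -c "
from h import *
corr(501,163.8,165,-68)"
```

```text
t 5.2 pos [484.3 169.1 166.1] rot [178.5   0.8 -68. ] F [ 0.2  0.1 -1.3] g 0.566
turn [-0.0012 -0.0093  0.0002] shift [ 0.209 -0.066 -0.013] J6 77.1
```

Emit:
{"fn": "servo_tool", "kwargs": {"motion": "-0.001 -0.009 0 0.2 -0.06 0 0.3;0 0 0 0 0 0 0.3;0 0 0 0 0 0 0.3"}}

```text
t: 5.5
eef_pos: [500.8, 161.4, 164.5]
ee_rot: [179.9, -0.1, -68.2]
force: [-0.4, 0.2, -0.7]
gripper_width: 0.568
```

Run:
```python
from h import *
im,d,i=cam("side"); cv2.imwrite("pics/s1.png",cv2.resize(im[130:350,100:320],None,fx=2.7,fy=2.7,interpolation=cv2.INTER_CUBIC))
corr(501,163.8,128,-68)
```

```text
t 5.55 pos [501.1 161.3 164.7] rot [ 1.799e+02 -1.000e-01 -6.820e+01] F [ 0.7 -0.3 -0.2] g 0.568
turn [ 0.0005 -0.0002  0.0009] shift [-0.001  0.031 -0.458] J6 76.7
```

View pics/s1.png

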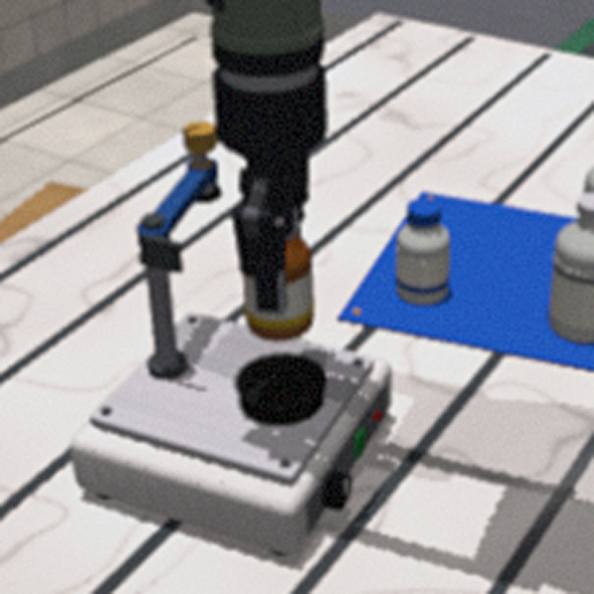

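Emit:
{"fn": "servo_tool", "kwargs": {"motion": "0 0 0 0 0.03 -0.15 0.3;0 0 0 0 0 -0.2 0.3;0 0 0 0 0 -0.15 0.3;0 0 0 0 0 0 0.3"}}

```text
t: 5.95
eef_pos: [501.7, 161.5, 122.0]
ee_rot: [180.0, -0.1, -68.4]
force: [-0.8, -0.5, -1.4]
gripper_width: 0.57
```

```bash
python3 -c "
from h import *
corr(501,163.8,110,-68)"
```

```text
t 5.95 pos [501.7 161.5 122. ] rot [ 1.80e+02 -1.00e-01 -6.84e+01] F [-0.8 -0.5 -1.4] g 0.57
turn [ 0.0005 -0.      0.0024] shift [-0.009  0.028 -0.15 ] J6 77.0
```

Emit:
{"fn": "servo_tool", "kwargs": {"motion": "0 0 0 -0.01 0.03 -0.07 0.3;0 0 0 0 0.01 -0.08 0.3;0 0 0 0 0 -0.04 0.3;0 0 0 0 0 0 0.3"}}

```text
t: 6.35
eef_pos: [501.0, 165.1, 105.6]
ee_rot: [180.0, -0.1, -68.4]
force: [-0.2, 0.4, -1.5]
gripper_width: 0.571
```

```bash
python3 -c "
from h import *
corr(501,163.8,100,-68)"
```

```text
t 6.35 pos [501.  165.1 105.6] rot [ 1.80e+02 -1.00e-01 -6.84e+01] F [-0.2  0.4 -1.5] g 0.571
turn [ 0.0004 -0.      0.0025] shift [-0.    -0.016 -0.07 ] J6 77.4
```

Free so far; settle the last ~6 mm gently until the floor is felt.

Emit:
{"fn": "servo_tool", "kwargs": {"motion": "0 0 0 0 -0.01 -0.03 0.3;0 0 0 0 0 -0.03 0.3;0 0 0 0 0 0 0.3"}}

```text
t: 6.65
eef_pos: [501.7, 164.4, 101.2]
ee_rot: [-179.9, -0.1, -68.4]
force: [0.5, -0.4, -0.8]
gripper_width: 0.571
```

```bash
python3 -c "
from h import *
corr(501,163.8,100,-68)"
```

```text
t 6.65 pos [501.7 164.4 101.2] rot [-1.799e+02 -1.000e-01 -6.840e+01] F [ 0.5 -0.4 -0.8] g 0.571
turn [0.0004 0.0005 0.0024] shift [-0.009 -0.008 -0.015] J6 77.3
```

Emit:
{"fn": "servo_tool", "kwargs": {"motion": "0 0 0 0 0 -0.015 0.3;0 0 0 0 0 -0.01 0.3"}}

```text
t: 6.85
eef_pos: [502.1, 164.5, 99.6]
ee_rot: [-179.9, -0.1, -68.4]
force: [-1.2, 0.5, 0.9]
gripper_width: 0.566
```

Emit:
{"fn": "servo_tool", "kwargs": {"motion": "0 0 0 0 0 -0.015 0.3;0 0 0 0 0 0 0.3"}}

```text
t: 7.05
eef_pos: [502.3, 164.5, 99.7]
ee_rot: [-179.9, -0.1, -68.4]
force: [-0.8, -0.5, -2.0]
gripper_width: 0.578
```

Emit:
{"fn": "servo_tool", "kwargs": {"motion": "0 0 0 0 0 -0.025 0.3;0 0 0 0 0 0 0.3"}}

```text
t: 7.25
eef_pos: [502.3, 164.7, 99.6]
ee_rot: [-179.9, -0.1, -68.4]
force: [-0.5, 0.2, -0.5]
gripper_width: 0.565
```

Emit:
{"fn": "servo_tool", "kwargs": {"motion": "0 0 0 0 0 -0.03 0.3"}}

```text
t: 7.35
eef_pos: [502.6, 164.8, 99.2]
ee_rot: [-179.9, -0.1, -68.4]
force: [-8.0, -1.7, 23.9]
gripper_width: 0.573
```

Floor contact felt at the expected height. Release slowly, then rise.

Emit:
{"fn": "servo_tool", "kwargs": {"motion": "0 0 0 0 0 0 0.3;0 0 0 0 0 0 0.65;0 0 0 0 0 0 0.7;0 0 0 0 0 0 0.8;0 0 0 0 0 0 1;0 0 0 0 0 0 1;0 0 0 0 0 0 1"}}

```text
t: 8.05
eef_pos: [503.8, 164.8, 98.9]
ee_rot: [-179.7, -0.1, -68.4]
force: [-0.4, 0.8, -0.6]
gripper_width: 1.0
```

Emit:
{"fn": "servo_tool", "kwargs": {"motion": "0 0 0 0 0 0.2 1;0 0 0 0 0 0.3 1;0 0 0 0 0 0.3 1;0 0 0 0 0 0.3 1;0 0 0 0 0 0.3 1;0 0 0 0 0 0.3 1;0 0 0 0 0 0 1"}}

```text
t: 8.75
eef_pos: [501.4, 164.4, 237.8]
ee_rot: [-180.0, -0.1, -68.4]
force: [0.6, 0.2, 0.5]
gripper_width: 1.001
```

```bash
python3 -c "
from h import *
corr(501,163.8,230,-68)"
```

```text
t 8.75 pos [501.4 164.4 237.8] rot [-1.80e+02 -1.00e-01 -6.84e+01] F [0.6 0.2 0.5] g 1.001
turn [0.0004 0.0003 0.0024] shift [-0.005 -0.007 -0.098] J6 77.2
```

Emit:
{"fn": "servo_tool", "kwargs": {"motion": "0 0 0 0.25 -0.06 0 0;0 0 0 0.5 -0.11 0 0;0 0 0 0.5 -0.11 0 0;0 0 0 0.5 -0.11 0 0;0 0 0 0.1 -0.03 0 0;0 0 0 0 0 0 0;0 0 0 0 0 0 0"}}

```text
t: 9.45
eef_pos: [649.3, 129.8, 228.8]
ee_rot: [179.4, 0.2, -68.3]
force: [0.2, 0.0, 0.1]
gripper_width: 0.003
```

Run:
```python
from h import *
im,d,i=cam("top"); cv2.imwrite("pics/t2.png",cv2.resize(im[100:250,90:240],None,fx=4,fy=4,interpolation=cv2.INTER_CUBIC))
im,d,i=cam("side"); P=pts(i,d); s=(np.hypot(P[...,0]-501,P[...,1]-164)<17)&(P[...,2]>155)&(P[...,2]<180);print("seated cap",s.sum(),P[s].mean(0).round(1),np.percentile(P[s][:,2],[10,50,90]).round(1))
cv2.imwrite("pics/s2.png",cv2.resize(im[130:350,100:320],None,fx=2.7,fy=2.7,interpolation=cv2.INTER_CUBIC))
corr(649,131,186,-68)
```

```text
seated cap 171 [499.7 168.4 163.8] [157.8 165.  167.1]
t 9.55 pos [648.9 130.1 229.4] rot [ 1.794e+02  1.000e-01 -6.830e+01] F [-0.2  0.7 -0. ] g 0.001
turn [ 0.0004 -0.0032  0.0017] shift [ 0.001  0.011 -0.542] J6 72.2
```

View pics/t2.png

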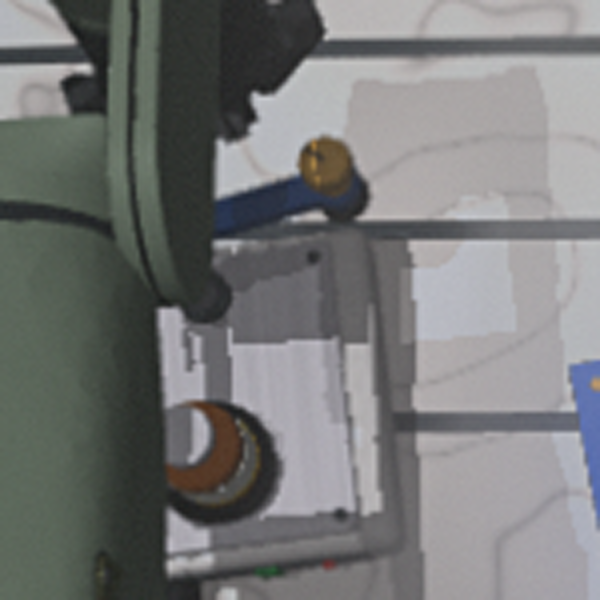

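Emit:
{"fn": "servo_tool", "kwargs": {"motion": "0 -0.003 0 0 0 -0.2 0;0 0 0 0 0 -0.2 0;0 0 0 0 0 -0.1 0;0 0 0 0 0 0 0"}}

```text
t: 9.95
eef_pos: [645.4, 132.5, 191.0]
ee_rot: [-179.9, -0.1, -68.1]
force: [0.5, 0.1, -0.8]
gripper_width: 0.003
```

Run:
```python
from h import *
corr(649,131,187,-68)
for ph in range(-40,-151,-10):
    a=np.radians(ph); print(ph,(597.5+66*np.cos(a)).round(),(178+66*np.sin(a)).round(), end="; ")
```

```text
t 9.95 pos [645.4 132.5 191. ] rot [-1.799e+02 -1.000e-01 -6.810e+01] F [ 0.5  0.1 -0.8] g 0.003
turn [0.0002 0.0007 0.0006] shift [ 0.045 -0.019 -0.05 ] J6 72.2
-40 648.0 136.0; -50 640.0 127.0; -60 630.0 121.0; -70 620.0 116.0; -80 609.0 113.0; -90 598.0 112.0; -100 586.0 113.0; -110 575.0 116.0; -120 564.0 121.0; -130 555.0 127.0; -140 547.0 136.0; -150 540.0 145.0;
```

Emit:
{"fn": "servo_tool", "kwargs": {"motion": "0 0 0 -0.07 -0.07 -0.03 0;0 0 0 -0.12 -0.08 0 0;0 0 0 -0.12 -0.06 0 0;0 0 0 -0.14 -0.04 0 0;0 0 0 -0.14 -0.01 0 0"}}

```text
t: 10.45
eef_pos: [599.7, 112.0, 193.3]
ee_rot: [-179.0, -0.2, -68.1]
force: [3.1, 0.4, -0.1]
gripper_width: 0.001
```

Run:
```python
from h import *
corr(586,113,188,-68)
```

```text
t 10.45 pos [599.7 112.  193.3] rot [-179.    -0.2  -68.1] F [ 3.1  0.4 -0.1] g 0.001
turn [-0.0011  0.0054  0.0004] shift [-0.171  0.012 -0.066] J6 70.4
```

Emit:
{"fn": "servo_tool", "kwargs": {"motion": "-0.001 0.005 0 -0.15 0.01 -0.05 0;0 0 0 -0.14 0.04 0 0;0 0 0 -0.14 0.06 0 0;0 0 0 -0.11 0.08 0 0;0 0 0 0 0 0 0"}}

```text
t: 10.95
eef_pos: [553.9, 126.1, 193.2]
ee_rot: [-179.6, -0.3, -68.2]
force: [-0.7, 0.3, 0.2]
gripper_width: 0.0
```

Run:
```python
from h import *
corr(547,136,188,-68)
im,d,i=cam("side"); cv2.imwrite("pics/s3.png",cv2.resize(im[130:350,100:320],None,fx=2.7,fy=2.7,interpolation=cv2.INTER_CUBIC))
```

```text
t 10.95 pos [553.9 126.1 193.2] rot [-179.6   -0.3  -68.2] F [-0.7  0.3  0.2] g 0.0
turn [0.0007 0.0026 0.001 ] shift [-0.087  0.124 -0.065] J6 72.4
```

View pics/s3.png

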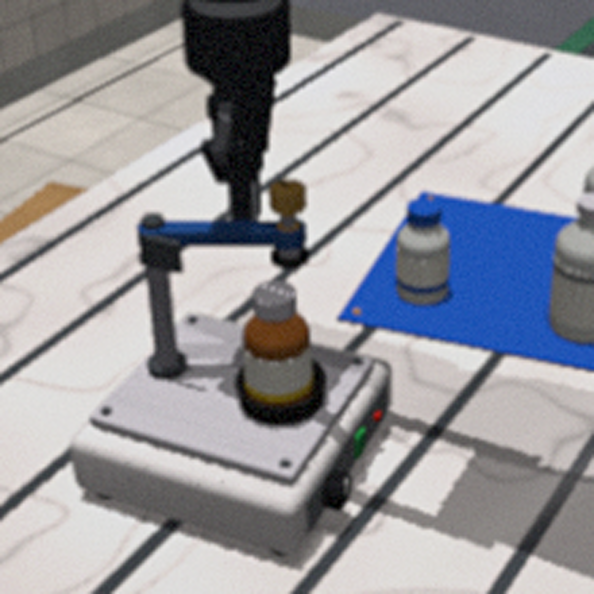

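Emit:
{"fn": "servo_tool", "kwargs": {"motion": "0 0.002 0 -0.06 0.08 -0.06 0;0 0 0 -0.05 0.1 0 0;0 0 0 -0.03 0.08 0 0"}}

```text
t: 11.3
eef_pos: [543.0, 145.5, 188.0]
ee_rot: [179.9, -0.4, -68.2]
force: [1.7, -3.7, 1.3]
gripper_width: 0.003
```

Emit:
{"fn": "servo_tool", "kwargs": {"motion": "0 0 0 -0.01 0.06 0 0"}}

```text
t: 11.4
eef_pos: [542.4, 148.1, 188.0]
ee_rot: [179.8, -0.8, -68.2]
force: [2.4, -16.6, 3.5]
gripper_width: 0.002
```

Emit:
{"fn": "servo_tool", "kwargs": {"motion": "0 0 0 -0.01 0.05 0 0"}}

```text
t: 11.5
eef_pos: [542.4, 148.0, 188.3]
ee_rot: [179.6, -1.3, -68.2]
force: [3.5, -16.3, 3.0]
gripper_width: -0.001
```

Emit:
{"fn": "servo_tool", "kwargs": {"motion": "0 0 0 0 -0.15 0 0;0 0 0 0 -0.1 0.1 0;0 0 0 0 -0.1 0.4 0.3;0 0 0 -0.1 -0.1 0.4 0.7;0 0 0 -0.1 -0.2 0.2 0.7"}}

```text
t: 12.0
eef_pos: [520.6, 97.9, 273.4]
ee_rot: [178.9, -0.7, -68.0]
force: [0.7, 0.2, 0.6]
gripper_width: 0.505
```

Emit:
{"fn": "servo_tool", "kwargs": {"motion": "0 0 0.047 0 -0.3 0 0.7;0 0 0.047 0 -0.3 0 0.7;0 0 0.047 0 0 0 0.7;0 0 0.047 0 0 0 0.7;0 0 0.047 0 0 0 0.7;0 0 0.047 0 0 0 0.7;0 0 0.047 0 0 0 0.7;0 0 0.047 0 0 0 0.7;0 0 0.047 0 0 0 0.7;0 0 0.047 0 0 0 0.7;0 0 0.047 0 0 0 0.7;0 0 0.047 0 0 0 0.7"}}

```text
t: 13.2
eef_pos: [516.8, 54.2, 280.4]
ee_rot: [-179.7, -0.3, 35.4]
force: [0.0, -0.4, -0.5]
gripper_width: 0.699
```

Run:
```python
from h import *
im,d,i=cam("top"); P=pts(i,d)
hsv=cv2.cvtColor(im,cv2.COLOR_BGR2HSV)
br=(hsv[...,0]>8)&(hsv[...,0]<28)&(hsv[...,1]>110)&(np.hypot(P[...,0]-501,P[...,1]-164)<50)&(P[...,2]>200)
print("screw",br.sum(),P[br].mean(0).round(1)); ys,xs=np.nonzero(br)
if len(xs): (cx,cy),rad=cv2.minEnclosingCircle(np.c_[xs,ys].astype(np.float32)); print(cx,cy,rad,onplane(i,[[cx,cy],[xs.mean(),ys.mean()]],233).round(1))
bl=(hsv[...,0]>100)&(hsv[...,0]<130)&(hsv[...,1]>80)&(P[...,2]>185)&(P[...,2]<210)&(P[...,1]>100)
if bl.sum()>10: print("arm",bl.sum(),cv2.fitLine(P[bl][:,:2].astype(np.float32),cv2.DIST_HUBER,0,.01,.01).ravel().round(3))
cv2.imwrite("pics/t3.png",cv2.resize(im[100:250,90:240],None,fx=4,fy=4,interpolation=cv2.INTER_CUBIC))
corr(501,164,270,140)
```

```text
screw 124 [500.8 163.3 233.3]
126.59259033203125 203.44444274902344 6.568304538726807 [[501.  163.4 233. ]
 [500.8 163.4 233. ]]
arm 305 [9.72000e-01 2.36000e-01 5.48367e+02 1.69408e+02]
t 13.25 pos [516.8  54.2 280.4] rot [-179.7   -0.3   35.6] F [-1.2  0.2 -0.7] g 0.696
turn [-0.002  -0.0018  0.5801] shift [-0.197  1.373 -0.13 ] J6 -39.4
```

View pics/t3.png

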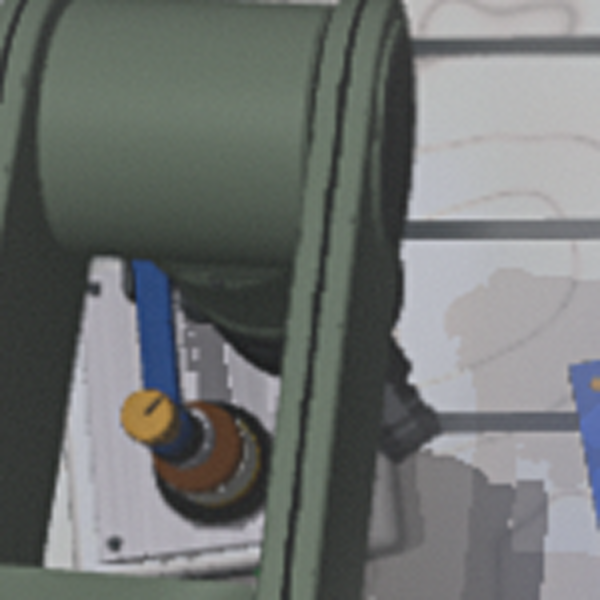

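Emit:
{"fn": "servo_tool", "kwargs": {"motion": "0 0 0.047 0 0.1 0 0.7;0 0 0.047 -0.02 0.15 0 0.7;0 0 0.047 -0.02 0.15 0 0.7;0 0 0.047 -0.02 0.15 0 0.7;0 0 0.047 -0.02 0.15 0 0.7;0 0 0.047 -0.02 0.15 0 0.7;0 0 0.047 -0.02 0.15 0 0.7;0 0 0.047 -0.02 0.15 0 0.7;0 0 0.047 -0.02 0.15 0 0.7;0 0 0.047 0 0 0 0.7;0 0 0.047 0 0 0 0.7;0 0 0.047 0 0 0 0.7"}}

```text
t: 14.45
eef_pos: [498.1, 168.2, 281.3]
ee_rot: [-179.2, -1.2, 138.3]
force: [0.1, 0.5, 0.1]
gripper_width: 0.702
```

Emit:
{"fn": "servo_tool", "kwargs": {"motion": "0 0 0.047 0 0 0 0.7;0 0 0.047 0 0 0 0.7;0 0 0 0 0 0 0.7;0 0 0 0 0 0 0.7"}}

```text
t: 14.85
eef_pos: [496.5, 170.1, 281.5]
ee_rot: [-179.3, -1.5, 155.1]
force: [0.0, 0.3, -0.1]
gripper_width: 0.699
```

Run:
```python
from h import *
corr(501,163.5,235,160); print(r.sense()["qpos"].round(1))
```

```text
t 14.85 pos [496.5 170.1 281.5] rot [-179.3   -1.5  155.1] F [ 0.   0.3 -0.1] g 0.699
turn [ 0.0002 -0.0091  0.0273] shift [ 0.057 -0.082 -0.582] J6 -145.8
[   9.3    4.7   90.5    0.3   86.4 -145.8]
```

Emit:
{"fn": "servo_tool", "kwargs": {"motion": "0 -0.009 0 0.05 -0.08 0 0.7;0 0 0 0 0 0 0.7;0 0 0 0 0 -0.2 0.7;0 0 0 0 0 -0.25 0.7;0 0 0 0 0 -0.1 0.7;0 0 0 0 0 0 0.7"}}

```text
t: 15.45
eef_pos: [501.1, 162.8, 237.8]
ee_rot: [179.7, 0.2, 154.4]
force: [0.3, 0.8, 0.3]
gripper_width: 0.695
```

Run:
```python
from h import *
corr(501,163.5,212,155); print(r.sense()["ft_torque"].round(3))
```

```text
t 15.45 pos [501.1 162.8 237.8] rot [179.7   0.2 154.4] F [0.3 0.8 0.3] g 0.695
turn [-0.0008  0.0017  0.0032] shift [-0.001  0.009 -0.323] J6 -145.9
[ 0.018 -0.023 -0.015]
```

Emit:
{"fn": "servo_tool", "kwargs": {"motion": "-0.001 0.002 0 0 0.01 -0.15 0.7;0 0 0 0 0 -0.15 0.7;0 0 0 0 0 0 0.7;0 0 0 0 0 0 0.7"}}

```text
t: 15.85
eef_pos: [502.1, 163.8, 213.4]
ee_rot: [-180.0, 0.1, 154.4]
force: [0.5, -0.5, -0.2]
gripper_width: 0.703
```

Run:
```python
from h import *
corr(501,163.5,212,155); print(r.sense()["ft_torque"].round(3))
```

```text
t 15.85 pos [502.1 163.8 213.4] rot [-1.800e+02  1.000e-01  1.544e+02] F [ 0.5 -0.5 -0.2] g 0.703
turn [0.0001 0.0003 0.0036] shift [-0.013 -0.003 -0.017] J6 -145.7
[ 0.025 -0.044 -0.011]
```

Emit:
{"fn": "servo_tool", "kwargs": {"motion": "0 0 0 -0.01 0 -0.02 0.5;0 0 0 0 0 0 0.35;0 0 0 0 0 0 0.1;0 0 0 0 0 0 0.1;0 0 0 0 0 0 0.1;0 0 0 0 0 0 0.1"}}

```text
t: 16.45
eef_pos: [500.7, 164.0, 212.7]
ee_rot: [-180.0, 0.0, 154.4]
force: [-1.2, 0.0, -0.4]
gripper_width: 0.265
```

```bash
cat >> h.py <<'E'
def tq():
    s=r.sense(); print("t",round(s["t"],2),"pos",s["eef_pos"].round(1),"rot",s["ee_rot"].round(1),"F",s["force"].round(1),"T",s["ft_torque"].round(3),"tau6",s["tau"][5].round(3),"J6",s["qpos"][5].round(1),"g",round(s["gripper_width"],3))
E
python3 -c "
from h import *
tq()"
```

```text
t 16.45 pos [500.7 164.  212.7] rot [-180.     0.   154.4] F [-1.2  0.  -0.4] T [0.022 0.086 0.1  ] tau6 0.081 J6 -145.7 g 0.265
```

Emit:
{"fn": "servo_tool", "kwargs": {"motion": "0 0 -0.03 0 0 -0.002 0.1;0 0 -0.03 0 0 -0.002 0.1;0 0 -0.03 0 0 -0.002 0.1;0 0 -0.03 0 0 -0.002 0.1"}}

```text
t: 16.85
eef_pos: [500.5, 164.1, 212.0]
ee_rot: [-180.0, -0.0, 132.0]
force: [-1.5, 0.4, -0.7]
gripper_width: 0.271
```

```bash
python3 -c "
from h import *
tq()"
```

```text
t 16.85 pos [500.5 164.1 212. ] rot [-180.   -0.  132.] F [-1.5  0.4 -0.7] T [0.015 0.101 0.082] tau6 -0.685 J6 -123.3 g 0.271
```

Emit:
{"fn": "servo_tool", "kwargs": {"motion": "0 0 -0.04 0 0 -0.003 0.1;0 0 -0.04 0 0 -0.003 0.1;0 0 -0.04 0 0 -0.003 0.1;0 0 -0.04 0 0 -0.003 0.1;0 0 -0.04 0 0 -0.003 0.1;0 0 -0.04 0 0 -0.003 0.1"}}

```text
t: 17.45
eef_pos: [500.3, 164.7, 210.8]
ee_rot: [-180.0, -0.1, 87.1]
force: [-1.1, 0.0, -0.4]
gripper_width: 0.267
```

Run:
```python
from h import *
tq()
im,d,i=cam("side"); cv2.imwrite("pics/s4.png",cv2.resize(im[180:260,150:250],None,fx=6,fy=6,interpolation=cv2.INTER_CUBIC))
tq()
```

```text
t 17.45 pos [500.3 164.7 210.8] rot [-1.80e+02 -1.00e-01  8.71e+01] F [-1.1  0.  -0.4] T [0.042 0.101 0.15 ] tau6 -0.953 J6 -78.3 g 0.267
t 17.5 pos [500.3 164.7 210.8] rot [-1.80e+02 -1.00e-01  8.69e+01] F [-1.   0.8 -0.3] T [ 0.034  0.097 -0.06 ] tau6 0.328 J6 -78.1 g 0.266
```

View pics/s4.png

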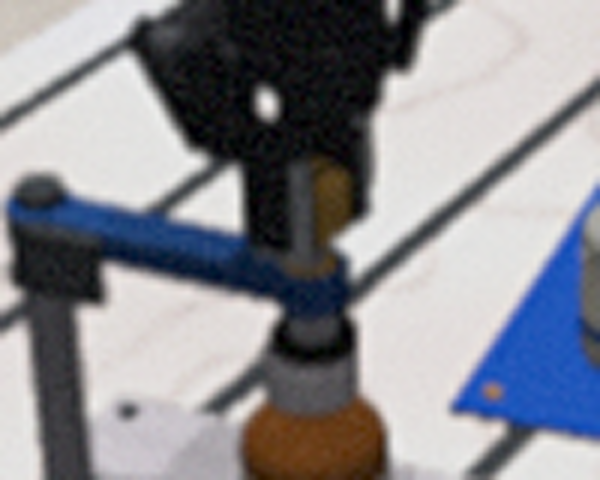

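Emit:
{"fn": "servo_tool", "kwargs": {"motion": "0 0 -0.02 0 0 -0.001 0.1;0 0 -0.02 0 0 -0.001 0.1;0 0 -0.02 0 0 -0.001 0.1"}}

```text
t: 17.8
eef_pos: [500.3, 164.8, 210.5]
ee_rot: [-180.0, -0.1, 76.1]
force: [-1.2, 0.2, -0.9]
gripper_width: 0.269
```

```bash
python3 -c "
from h import *
tq()"
```

```text
t 17.8 pos [500.3 164.8 210.5] rot [-1.80e+02 -1.00e-01  7.61e+01] F [-1.2  0.2 -0.9] T [0.041 0.131 0.12 ] tau6 -0.398 J6 -67.3 g 0.269
```

Emit:
{"fn": "servo_tool", "kwargs": {"motion": "0 0 -0.02 0 0 -0.001 0.1"}}

```text
t: 17.9
eef_pos: [500.3, 164.9, 210.4]
ee_rot: [-180.0, -0.1, 72.5]
force: [-1.0, 0.0, -0.9]
gripper_width: 0.268
```

```bash
python3 -c "
from h import *
tq()"
```

```text
t 17.9 pos [500.3 164.9 210.4] rot [-1.80e+02 -1.00e-01  7.25e+01] F [-1.   0.  -0.9] T [0.016 0.094 0.196] tau6 -0.396 J6 -63.7 g 0.268
```

Emit:
{"fn": "servo_tool", "kwargs": {"motion": "0 0 -0.02 0 0 -0.001 0.1"}}

```text
t: 18.0
eef_pos: [500.4, 164.9, 210.3]
ee_rot: [-180.0, -0.1, 68.9]
force: [-0.8, 0.1, -0.3]
gripper_width: 0.268
```

```bash
python3 -c "
from h import *
tq()
im,d,i=cam('side');P=pts(i,d);h=P[200:250,185:220]
for k in range(200,250,2): print(k, P[k,203,:].round(0), im[k,203])"
```

```text
t 18.0 pos [500.4 164.9 210.3] rot [-1.80e+02 -1.00e-01  6.89e+01] F [-0.8  0.1 -0.3] T [0.024 0.097 0.159] tau6 -0.396 J6 -60.1 g 0.268
200 [505. 150. 243.] [89 90 89]
202 [506. 150. 238.] [107 111 111]
204 [506. 151. 234.] [116 119 115]
206 [507. 149. 229.] [90 95 99]
208 [501. 158. 231.] [26 54 73]
210 [499. 161. 229.] [34 67 82]
212 [494. 168. 229.] [32 67 87]
214 [491. 172. 228.] [24 58 73]
216 [492. 172. 223.] [32 54 74]
218 [491. 173. 220.] [25 55 76]
220 [492. 172. 215.] [32 57 76]
222 [498. 164. 204.] [56 55 60]
224 [497. 166. 201.] [44 57 68]
226 [495. 168. 198.] [60 46 41]
228 [493. 172. 197.] [58 27 10]
230 [492. 174. 193.] [52 29 11]
232 [493. 172. 187.] [56 41 34]
234 [497. 167. 179.] [67 62 64]
236 [496. 169. 175.] [57 53 53]
238 [492. 175. 176.] [19 25 24]
240 [493. 174. 170.] [31 30 33]
242 [491. 176. 168.] [93 92 92]
244 [491. 176. 163.] [83 81 86]
246 [492. 175. 158.] [87 81 82]
248 [494. 173. 151.] [74 76 85]
```

Emit:
{"fn": "servo_tool", "kwargs": {"motion": "0 0 -0.02 0 0 -0.001 0.1;0 0 -0.02 0 0 -0.001 0.1"}}

```text
t: 18.25
eef_pos: [500.4, 165.0, 210.1]
ee_rot: [-180.0, -0.1, 61.7]
force: [-1.1, 0.5, -0.5]
gripper_width: 0.268
```

```bash
python3 -c "
from h import *
tq()"
```

```text
t 18.25 pos [500.4 165.  210.1] rot [-1.80e+02 -1.00e-01  6.17e+01] F [-1.1  0.5 -0.5] T [0.085 0.13  0.126] tau6 -0.38 J6 -52.9 g 0.268
```

Emit:
{"fn": "servo_tool", "kwargs": {"motion": "0 0 -0.02 0 0 -0.001 0.1;0 0 -0.02 0 0 -0.001 0.1"}}

```text
t: 18.45
eef_pos: [500.4, 165.1, 209.9]
ee_rot: [-180.0, -0.1, 54.5]
force: [-1.0, 0.3, -1.1]
gripper_width: 0.266
```

```bash
python3 -c "
from h import *
tq()"
```

```text
t 18.45 pos [500.4 165.1 209.9] rot [-1.80e+02 -1.00e-01  5.45e+01] F [-1.   0.3 -1.1] T [-0.01   0.088  0.12 ] tau6 -0.391 J6 -45.8 g 0.266
```

Emit:
{"fn": "servo_tool", "kwargs": {"motion": "0 0 -0.02 0 0 -0.001 0.1;0 0 -0.02 0 0 -0.001 0.1;0 0 -0.02 0 0 -0.001 0.1"}}

```text
t: 18.75
eef_pos: [500.5, 165.2, 209.6]
ee_rot: [-180.0, -0.1, 43.9]
force: [-0.6, 0.1, -0.2]
gripper_width: 0.268
```

```bash
python3 -c "
from h import *
tq()"
```

```text
t 18.75 pos [500.5 165.2 209.6] rot [-1.80e+02 -1.00e-01  4.39e+01] F [-0.6  0.1 -0.2] T [0.026 0.135 0.093] tau6 -0.391 J6 -35.1 g 0.268
```

Emit:
{"fn": "servo_tool", "kwargs": {"motion": "0 0 -0.02 0 0 -0.001 0.1;0 0 -0.02 0 0 -0.001 0.1"}}

```text
t: 18.95
eef_pos: [500.6, 165.2, 209.4]
ee_rot: [-180.0, -0.1, 36.7]
force: [0.4, 0.1, 0.1]
gripper_width: 0.269
```

```bash
python3 -c "
from h import *
tq()"
```

```text
t 18.95 pos [500.6 165.2 209.4] rot [-1.80e+02 -1.00e-01  3.67e+01] F [0.4 0.1 0.1] T [0.029 0.073 0.114] tau6 -0.392 J6 -27.9 g 0.269
```

Emit:
{"fn": "servo_tool", "kwargs": {"motion": "0 0 -0.02 0 0 -0.001 0.1;0 0 -0.02 0 0 -0.001 0.1;0 0 -0.02 0 0 -0.001 0.1"}}

```text
t: 19.25
eef_pos: [500.7, 165.3, 209.1]
ee_rot: [-180.0, -0.2, 26.0]
force: [-1.0, -0.9, -0.1]
gripper_width: 0.268
```

```bash
python3 -c "
from h import *
tq()"
```

```text
t 19.25 pos [500.7 165.3 209.1] rot [-180.    -0.2   26. ] F [-1.  -0.9 -0.1] T [-0.011  0.089  0.092] tau6 -0.392 J6 -17.2 g 0.268
```

Emit:
{"fn": "servo_tool", "kwargs": {"motion": "0 0 -0.02 0 0 -0.001 0.1;0 0 -0.02 0 0 -0.001 0.1"}}

```text
t: 19.45
eef_pos: [500.9, 165.3, 208.9]
ee_rot: [-180.0, -0.2, 18.9]
force: [-1.0, 0.7, -1.0]
gripper_width: 0.271
```

```bash
python3 -c "
from h import *
tq()"
```

```text
t 19.45 pos [500.9 165.3 208.9] rot [-180.    -0.2   18.9] F [-1.   0.7 -1. ] T [0.024 0.106 0.094] tau6 -0.392 J6 -10.1 g 0.271
```

Emit:
{"fn": "servo_tool", "kwargs": {"motion": "0 0 -0.02 0 0 -0.001 0.1;0 0 -0.02 0 0 -0.001 0.1;0 0 -0.02 0 0 -0.001 0.1"}}

```text
t: 19.75
eef_pos: [501.0, 165.3, 208.6]
ee_rot: [180.0, -0.2, 8.2]
force: [-1.1, 0.2, 0.3]
gripper_width: 0.264
```

```bash
python3 -c "
from h import *
tq()"
```

```text
t 19.75 pos [501.  165.3 208.6] rot [180.   -0.2   8.2] F [-1.1  0.2  0.3] T [0.017 0.123 0.138] tau6 -0.392 J6 0.7 g 0.264
```

Emit:
{"fn": "servo_tool", "kwargs": {"motion": "0 0 -0.02 0 0 -0.001 0.1;0 0 -0.02 0 0 -0.001 0.1"}}

```text
t: 19.95
eef_pos: [501.1, 165.3, 208.4]
ee_rot: [180.0, -0.2, 1.1]
force: [-1.3, -0.6, -0.8]
gripper_width: 0.267
```

```bash
python3 -c "
from h import *
tq()"
```

```text
t 19.95 pos [501.1 165.3 208.4] rot [180.   -0.2   1.1] F [-1.3 -0.6 -0.8] T [-0.02   0.113  0.105] tau6 -0.392 J6 7.8 g 0.267
```

Emit:
{"fn": "servo_tool", "kwargs": {"motion": "0 0 -0.02 0 0 -0.001 0.1;0 0 -0.02 0 0 -0.001 0.1;0 0 -0.02 0 0 -0.001 0.1"}}

```text
t: 20.25
eef_pos: [501.2, 165.3, 208.1]
ee_rot: [180.0, -0.2, -9.6]
force: [-0.8, -0.1, -0.2]
gripper_width: 0.268
```

```bash
python3 -c "
from h import *
tq()"
```

```text
t 20.25 pos [501.2 165.3 208.1] rot [180.   -0.2  -9.6] F [-0.8 -0.1 -0.2] T [0.028 0.131 0.141] tau6 -0.392 J6 18.5 g 0.268
```

Emit:
{"fn": "servo_tool", "kwargs": {"motion": "0 0 -0.02 0 0 -0.001 0.1;0 0 -0.02 0 0 -0.001 0.1"}}

```text
t: 20.45
eef_pos: [501.3, 165.3, 207.9]
ee_rot: [180.0, -0.2, -16.8]
force: [0.1, -0.4, -1.1]
gripper_width: 0.266
```

```bash
python3 -c "
from h import *
tq()
im,d,i=cam('side'); cv2.imwrite('pics/s5.png',cv2.resize(im[195:275,160:260],None,fx=6,fy=6,interpolation=cv2.INTER_CUBIC))"
```

```text
t 20.45 pos [501.3 165.3 207.9] rot [180.   -0.2 -16.8] F [ 0.1 -0.4 -1.1] T [0.032 0.095 0.065] tau6 -0.392 J6 25.7 g 0.266
```

View pics/s5.png

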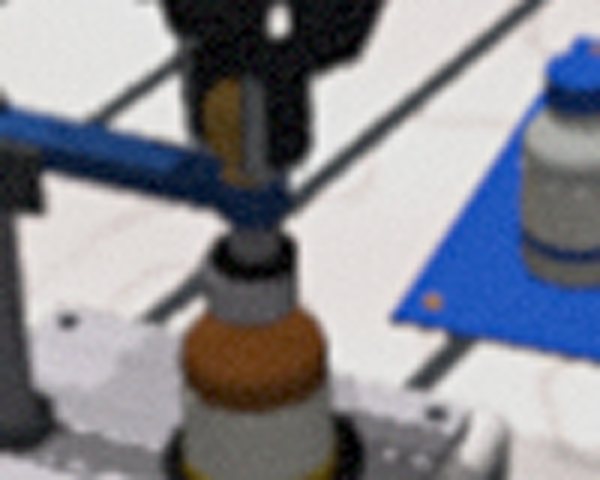

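Emit:
{"fn": "servo_tool", "kwargs": {"motion": "0 0 -0.02 0 0 -0.001 0.1;0 0 -0.02 0 0 -0.001 0.1"}}

```text
t: 20.7
eef_pos: [501.4, 165.3, 207.7]
ee_rot: [180.0, -0.2, -23.9]
force: [-0.0, -0.5, -0.3]
gripper_width: 0.269
```

```bash
python3 -c "
from h import *
tq()"
```

```text
t 20.7 pos [501.4 165.3 207.7] rot [180.   -0.2 -23.9] F [-0.  -0.5 -0.3] T [0.005 0.136 0.092] tau6 -0.378 J6 32.9 g 0.269
```

Emit:
{"fn": "servo_tool", "kwargs": {"motion": "0 0 -0.02 0 0 -0.001 0.1"}}

```text
t: 20.8
eef_pos: [501.4, 165.2, 207.6]
ee_rot: [180.0, -0.2, -27.4]
force: [-0.3, 1.1, -0.7]
gripper_width: 0.269
```

```bash
python3 -c "
from h import *
tq()"
```

```text
t 20.8 pos [501.4 165.2 207.6] rot [180.   -0.2 -27.4] F [-0.3  1.1 -0.7] T [0.005 0.091 0.092] tau6 -0.39 J6 36.4 g 0.269
```

Emit:
{"fn": "servo_tool", "kwargs": {"motion": "0 0 -0.02 0 0 -0.001 0.1;0 0 -0.02 0 0 -0.001 0.1"}}

```text
t: 21.0
eef_pos: [501.5, 165.2, 207.4]
ee_rot: [180.0, -0.2, -34.5]
force: [-0.5, 0.3, -0.4]
gripper_width: 0.266
```

```bash
python3 -c "
from h import *
tq()"
```

```text
t 21.0 pos [501.5 165.2 207.4] rot [180.   -0.2 -34.5] F [-0.5  0.3 -0.4] T [0.025 0.137 0.21 ] tau6 -0.385 J6 43.5 g 0.266
```

Emit:
{"fn": "servo_tool", "kwargs": {"motion": "0 0 -0.02 0 0 -0.001 0.1"}}

```text
t: 21.1
eef_pos: [501.6, 165.2, 207.4]
ee_rot: [180.0, -0.2, -38.0]
force: [0.0, -0.1, -0.7]
gripper_width: 0.273
```

```bash
python3 -c "
from h import *
tq()"
```

```text
t 21.1 pos [501.6 165.2 207.4] rot [180.   -0.2 -38. ] F [ 0.  -0.1 -0.7] T [0.053 0.172 0.107] tau6 -0.382 J6 47.0 g 0.273
```

```bash
cat >> h.py <<'E'
def q():
    s=r.sense(); print("yaw",s["ee_rot"][2].round(3),"J6",s["qpos"][5].round(3),"v6",s["joint_velocities"][5].round(2),"tau6",s["tau"][5].round(4),"Tz",s["ft_torque"][2].round(3),"F",s["force"].round(1),"z",s["eef_pos"][2].round(2))
E
python3 -c "
from h import *
q()"
```

```text
yaw -38.032 J6 47.031 v6 34.96 tau6 -0.3822 Tz 0.107 F [ 0.  -0.1 -0.7] z 207.36
```

Emit:
{"fn": "servo_tool", "kwargs": {"motion": "0 0 -0.02 0 0 -0.001 0.1"}}

```text
t: 21.2
eef_pos: [501.6, 165.1, 207.3]
ee_rot: [180.0, -0.3, -41.6]
force: [0.3, -0.6, -0.6]
gripper_width: 0.269
```

```bash
python3 -c "
from h import *
q()"
```

```text
yaw -41.567 J6 50.575 v6 35.02 tau6 -0.3789 Tz 0.09 F [ 0.3 -0.6 -0.6] z 207.33
```

Emit:
{"fn": "servo_tool", "kwargs": {"motion": "0 0 -0.02 0 0 -0.001 0.1"}}

```text
t: 21.3
eef_pos: [501.6, 165.1, 207.2]
ee_rot: [180.0, -0.3, -45.1]
force: [-0.9, 0.0, -1.2]
gripper_width: 0.267
```

```bash
python3 -c "
from h import *
q()"
```

```text
yaw -45.102 J6 54.115 v6 34.95 tau6 -0.3751 Tz 0.114 F [-0.9  0.  -1.2] z 207.22
```

Emit:
{"fn": "servo_tool", "kwargs": {"motion": "0 0 -0.02 0 0 -0.001 0.1"}}

```text
t: 21.4
eef_pos: [501.6, 165.1, 207.2]
ee_rot: [180.0, -0.3, -48.6]
force: [0.1, -0.9, -0.4]
gripper_width: 0.272
```

```bash
python3 -c "
from h import *
q()"
```

```text
yaw -48.634 J6 57.654 v6 34.94 tau6 -0.3711 Tz 0.111 F [ 0.1 -0.9 -0.4] z 207.16
```

Emit:
{"fn": "servo_tool", "kwargs": {"motion": "0 0 -0.02 0 0 -0.001 0.1"}}

```text
t: 21.5
eef_pos: [501.7, 165.0, 207.1]
ee_rot: [180.0, -0.3, -52.2]
force: [-0.4, -0.1, -0.2]
gripper_width: 0.266
```

```bash
python3 -c "
from h import *
q()"
```

```text
yaw -52.167 J6 61.192 v6 35.04 tau6 -0.3668 Tz 0.143 F [-0.4 -0.1 -0.2] z 207.11
```

Emit:
{"fn": "servo_tool", "kwargs": {"motion": "0 0 -0.02 0 0 -0.001 0.1"}}

```text
t: 21.6
eef_pos: [501.7, 165.0, 207.1]
ee_rot: [180.0, -0.3, -55.7]
force: [-0.5, -0.3, -0.6]
gripper_width: 0.266
```

```bash
python3 -c "
from h import *
q()"
```

```text
yaw -55.703 J6 64.73 v6 35.08 tau6 -0.3623 Tz 0.134 F [-0.5 -0.3 -0.6] z 207.07
```

Emit:
{"fn": "servo_tool", "kwargs": {"motion": "0 0 -0.02 0 0 -0.001 0.1"}}

```text
t: 21.7
eef_pos: [501.7, 165.0, 207.0]
ee_rot: [180.0, -0.3, -59.2]
force: [-1.1, 0.4, 0.1]
gripper_width: 0.269
```

```bash
python3 -c "
from h import *
q()"
```

```text
yaw -59.232 J6 68.265 v6 34.93 tau6 -0.3575 Tz 0.183 F [-1.1  0.4  0.1] z 207.01
```

Emit:
{"fn": "servo_tool", "kwargs": {"motion": "0 0 -0.02 0 0 -0.001 0.1"}}

```text
t: 21.8
eef_pos: [501.7, 164.9, 206.9]
ee_rot: [180.0, -0.3, -62.8]
force: [-1.1, -0.4, -0.0]
gripper_width: 0.27
```

```bash
python3 -c "
from h import *
q()"
```

```text
yaw -62.764 J6 71.798 v6 34.92 tau6 -0.3525 Tz 0.153 F [-1.1 -0.4 -0. ] z 206.91
```

Emit:
{"fn": "servo_tool", "kwargs": {"motion": "0 0 -0.02 0 0 -0.001 0.1"}}

```text
t: 21.9
eef_pos: [501.8, 164.9, 206.9]
ee_rot: [180.0, -0.3, -66.3]
force: [-1.3, 1.2, -0.1]
gripper_width: 0.27
```

Run:
```python
from h import *
q()
im,d,i=cam('side'); cv2.imwrite('pics/s6.png',cv2.resize(im[195:275,160:260],None,fx=6,fy=6,interpolation=cv2.INTER_CUBIC))
q()
```

```text
yaw -66.293 J6 75.33 v6 34.92 tau6 -0.3474 Tz 0.093 F [-1.3  1.2 -0.1] z 206.85
yaw -66.401 J6 75.438 v6 -6.24 tau6 0.2659 Tz 0.035 F [-0.9 -0.4 -0.3] z 206.86
```

View pics/s6.png

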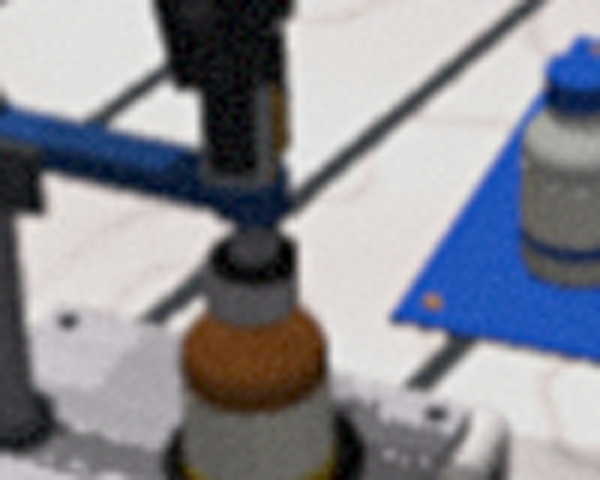

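Emit:
{"fn": "servo_tool", "kwargs": {"motion": "0 0 -0.02 0 0 -0.001 0.1"}}

```text
t: 22.05
eef_pos: [501.8, 164.9, 206.8]
ee_rot: [180.0, -0.3, -69.9]
force: [-1.7, 0.1, 0.4]
gripper_width: 0.266
```

```bash
python3 -c "
from h import *
q()"
```

```text
yaw -69.861 J6 78.899 v6 37.59 tau6 -0.5328 Tz 0.193 F [-1.7  0.1  0.4] z 206.81
```

Emit:
{"fn": "servo_tool", "kwargs": {"motion": "0 0 -0.02 0 0 -0.001 0.1"}}

```text
t: 22.15
eef_pos: [501.8, 164.8, 206.8]
ee_rot: [180.0, -0.3, -73.4]
force: [-1.5, -0.3, 0.3]
gripper_width: 0.264
```

```bash
python3 -c "
from h import *
q()"
```

```text
yaw -73.366 J6 82.403 v6 34.22 tau6 -0.3241 Tz 0.225 F [-1.5 -0.3  0.3] z 206.78
```

Emit:
{"fn": "servo_tool", "kwargs": {"motion": "0 0 -0.02 0 0 -0.001 0.1"}}

```text
t: 22.25
eef_pos: [501.8, 164.8, 206.7]
ee_rot: [180.0, -0.3, -76.9]
force: [-0.0, -0.1, -0.4]
gripper_width: 0.263
```

```bash
python3 -c "
from h import *
q()"
```

```text
yaw -76.872 J6 85.909 v6 34.64 tau6 -0.3305 Tz 0.182 F [-0.  -0.1 -0.4] z 206.72
```

Emit:
{"fn": "servo_tool", "kwargs": {"motion": "0 0 0 0 0 0 0.1;0 0 0 0 0 0 0.4;0 0 0 0 0 0 0.7;0 0 0 0 0 0 0.7;0 0 0 0 0 0 0.7;0 0 0 0 0 0 0.7"}}

```text
t: 22.85
eef_pos: [503.1, 164.8, 207.6]
ee_rot: [-179.9, -0.3, -76.3]
force: [0.1, 0.6, -0.8]
gripper_width: 0.699
```

```bash
python3 -c "
from h import *
tq()"
```

```text
t 22.85 pos [503.1 164.8 207.6] rot [-179.9   -0.3  -76.3] F [ 0.1  0.6 -0.8] T [-0.008 -0.009 -0.056] tau6 0.0 J6 85.3 g 0.699
```

Emit:
{"fn": "servo_tool", "kwargs": {"motion": "0 0 0 0 0 0.2 0.7;0 0 0 0 0 0.3 0.7;0 0 0 0 0 0.3 0.7;0 0 0 0 0 0.3 0.7;0 0 0 0 0 0.2 0.7;0 0 0 0 -0.4 0 0.7;0 0 0 0 -0.5 0 0.7;0 0 0 0 -0.5 0 0.7;0 0 0 0 -0.4 0 0.7;0 0 0 0 0 0 0.7;0 0 0 0 0 0 0.7"}}

```text
t: 23.95
eef_pos: [502.5, 16.7, 317.3]
ee_rot: [-179.6, -0.4, -75.9]
force: [0.3, -0.1, 0.1]
gripper_width: 0.701
```

Run:
```python
from h import *
tq()
im,d,i=cam("top"); P=pts(i,d); hsv=cv2.cvtColor(im,cv2.COLOR_BGR2HSV)
br=(hsv[...,0]>8)&(hsv[...,0]<28)&(hsv[...,1]>110)&(np.hypot(P[...,0]-501,P[...,1]-164)<40)&(P[...,2]>200)
print("screw",br.sum(),P[br].mean(0).round(1))
for nm,(x,y,z) in dict(spare=(525.4,-107.3,98),dilA=(370.5,-131,137),dilB=(392,-254.2,137)).items():
    s=(np.hypot(P[...,0]-x,P[...,1]-y)<20)&(abs(P[...,2]-z)<5); print(nm,s.sum(),P[s].mean(0).round(1) if s.any() else "")
im2,_,_=cam("side"); a=cv2.resize(im2[130:350,100:320],(600,600),interpolation=cv2.INTER_CUBIC); cv2.imwrite("pics/s7.png",a)
```

```text
t 23.95 pos [502.5  16.7 317.3] rot [-179.6   -0.4  -75.9] F [ 0.3 -0.1  0.1] T [0.005 0.024 0.033] tau6 -0.018 J6 68.1 g 0.701
screw 120 [500.7 161.6 226.2]
spare 167 [ 525.9 -107.4   97.5]
dilA 162 [ 370.2 -131.   136.9]
dilB 180 [ 392.2 -254.3  136.4]
```

View pics/s7.png

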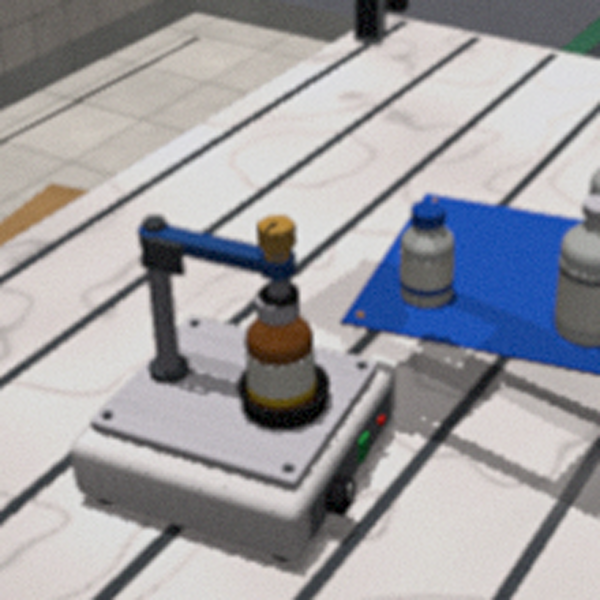

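Run:
```python
from h import *
for n in("top","side"):
    im,d,i=cam(n); P=pts(i,d); hsv=cv2.cvtColor(im,cv2.COLOR_BGR2HSV)
    br=(hsv[...,0]>8)&(hsv[...,0]<28)&(hsv[...,1]>110)&(np.hypot(P[...,0]-501,P[...,1]-164)<40)&(P[...,2]>200)
    ys,xs=np.nonzero(br); c,rad=cv2.minEnclosingCircle(np.c_[xs,ys].astype(np.float32))
    print(n,br.sum(),c,rad,onplane(i,[c,[xs.mean(),ys.mean()]],226.5).round(1)); t=br&(P[...,2]>224); print("topface",P[t].mean(0).round(1))
    for nm,b in(("all",0),("bar",1)):
        bl=(hsv[...,0]>100)&(hsv[...,0]<130)&(hsv[...,1]>80)&(P[...,2]>(196 if b else 185))&(P[...,2]<210)&(P[...,1]>100)&(P[...,0]>(520 if b else 0))
        if bl.sum()>10: print("arm",nm,bl.sum(),cv2.fitLine(P[bl][:,:2].astype(np.float32),cv2.DIST_HUBER,0,.01,.01).ravel().round(3))
    if n=="top":
        s=(np.hypot(P[...,0]-598,P[...,1]-178)<14)&(P[...,2]>197)&(P[...,2]<215); print("pivot",P[s].mean(0).round(1))
```

```text
top 124 (127.87931060791016, 204.2586212158203) 6.534786701202393 [[500.7 162.6 226.5]
 [500.9 161.8 226.5]]
topface [501.1 162.4 226.9]
arm all 205 [9.92000e-01 1.26000e-01 5.41658e+02 1.65114e+02]
arm bar 178 [1.00000e+00 2.20000e-02 5.47635e+02 1.67063e+02]
pivot [nan nan nan]
side 145 (201.0, 216.75) 7.846277713775635 [[490.1 180.6 226.5]
 [492.3 178.3 226.5]]
topface [500.5 166.6 225.3]
arm all 401 [9.93000e-01 1.17000e-01 5.41399e+02 1.77099e+02]
arm bar 234 [9.79000e-01 2.04000e-01 5.63367e+02 1.77013e+02]<stdin>:11: RuntimeWarning: Mean of empty slice.
  ret = um.true_divide(
```

```bash
python3 -c "
from h import *
print(r.job_done())"
```

```text
the job is handed in; nothing more can be done
None
```

The amber bottle is clamped in the shaker and the job is handed in, at about 24 s on the robot's clock.

- **Bottle:** I lifted it over and set it down in the nest. The floor was felt at the expected height, with 24 N on a single test press. Its cap top then measured about 167 mm, which is right for a seated bottle.
- **Clamp arm:** I swung it until it stopped moving under 16 N of push.
- **Screw:** I turned it about 231° clockwise in one grasp. The resistance rose over roughly the last 50°. From joint 6 torque I put the force on the cap at about 38 N. The noisier wrist torque gave about 50 ± 12 N. Both are within the 25–60 N band, but neither is a direct measurement.
- **Last views:** The foot is on the cap, the other bottles are where they stood (within 1 mm), and the gripper is well clear.

**Not fully settled:** The screw head measured 0.8 mm (circle fit) to 1.7 mm (mean) away from its place when the arm first closed. One pixel is about 2 mm, so I took this as noise and did not push the arm to its stop again. The arm direction fits from the last pictures disagreed with each other, so I did not rely on them.

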